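# Index the rotary stand so the blender cup comes under the funnel

## Robot

A 6-joint arm with a two-finger parallel gripper is mounted at the origin on the work surface. World frame = base frame: x ahead of the robot, y to its left, z up, the work surface at z = 0. Lengths are in m, angles in degrees, forces in N, time in s.
With the tool pointing down it reaches from about 0.35 to 0.875 m from the base axis. Payload 4.2 kg.
Tool frame: the origin (TCP) lies at the very end of the fingers, on their centre line; the grasp point (between the pads) lies grasp_offset behind it (grasp_offset is the distance from the TCP to the grasp point, in m); z points along the fingers, y is the direction in which the jaws open and shut (so a half turn about z gives the same grasp; the last joint's range is limited). The gripper opens to 87 mm and grips with 3 to 60 N. Pads are 19 mm wide; open, the fingers measure 117 mm over their backs; the gripper's body (75 mm by 190 mm) begins 51 mm behind the grasp point.
Start: joints at [-50.214, 22.042, 0.453, 0, -68.411, -14.817], TCP at [0.264, -0.567, 0.223] pointing down, gripper open.
Joint ranges: [-179.83, 179.83], [-69.29, 118.12], [-61.27, 80.66], [-181.25, 117.63], [-171.15, -9.14], [-177.46, 177.46]. Speed limits (degrees/s): [159.86, 159.86, 180, 180, 180, 180].

## Interface

Orientations are given as a 3x3 rotation matrix whose columns are the frame's x, y, z axes.
In Python, from rig import * gives the robot as it stands.
- The arm moves only by the tool drive_tool, never from a script. Its argument "targets" is a list of rows, each an object with "delta_rot": the turn, a rotation vector about the tool's x, y, z in degrees, a list of three; "slide": the shift along the tool's x, y, z in cm, a list of three; "claw": the opening, from 0 (shut) to 1 (fully open). A call has 1 to 12 rows; each row shifts and turns the pose as measured when the row begins, along the tool's axes as they then stand; what a row does not reach is not made up. A row lasts 1/10 s, in which the tool goes at most 50 mm and 8.59 degrees, less where a joint would pass 70% of its speed; a pose out of reach is approached as far as the arm can. A call with a gripper value outside its range is refused whole. The fingers move at their own pace and stop on an object; the grip force is fixed at half the most. Time passes only in rows, so rows that do not move let the fingers close. It gives the time, the measured TCP pose, the force and the opening at its end, in the units of the state.
- sense(): the state, without advancing time (a new reading comes with each control period).
- camera(name): name is "scene" or "top" or "wrist"; returns (picture, depth): 384x512x3 uint8, red, green, blue; 384x512 float32, m along the optical axis (not along the pixel's ray), 0 where there is no reading.
- camera_model(name): a dict with "mtx" (3x3 intrinsics, pixels), "world_from_camera" (4x4, takes a point from camera to world coordinates). Camera axes: x right, y up, looking along -z (the intrinsics and any distortion apply to the point x, -y, -z); pixel columns grow to the right and rows downward; lengths in m; the calibration is good to about 2 mm. A picture is of the moment at which its call begins: read the wrist's pose just before it. camera_model takes no time and is no camera call; for the wrist camera it gives the pose at the moment of the call.
- job_done(): hands the job in, once; it reports no verdict.
The state is a dict: "time_s": time; "joints": joint angles; "joint_velocities": joint speeds; "joint_torque": joint torques, N m; "ee_pos": TCP position; "tool_rot": TCP orientation; "contact_force": force on the tool from outside, world axes, zero at the start; "ft_torque": the same for the moment, N m; "grip_width": finger opening in m.
Only numpy, scipy, OpenCV 4.12 (cv2) and the standard library are available. Lean on these libraries where they do the work, as an engineer would, in place of code of your own. Each camera call takes 0.05 s, during which the arm holds its last target.

## Task

Bring the blender cup under the funnel's spout: pull up the sprung index pin by its black knob, turn the tray by one slot the way that brings the cup there, and let the pin drop fully home in that slot. Do not touch the cup, bottle or reamer; they must ride along standing on the tray, and the things around the stand stay where they are.

Things in the scene. Friction and masses are not known exactly. Their poses are not given: they have to be found in the camera images.
- stand: fixed rotary stand on a granite slab. Origin: on the vertical turning axis, at its underside (slab top, 20 mm above the table); x axis points level from the turning axis to the funnel. Around its rim (radius 176 mm) lies a fixed aluminium index ring, top 24 mm above the origin, with six radial slots every 60 degrees, one on the +x axis; slots are 15 mm wide at 156 mm radius
- tray (a joint): turning angle (rad) of the round wooden tray (radius 135 mm, top 32 mm above the stand's origin), positive counter-clockwise from above; near 0 at the start, +-1.047 with the pin in the next slot either way, stops at +-1.16. Light friction (about 0.15 N m), stays where left; held with about 1 degree of play while the pin is in a slot
- index_pin (a joint): how far the sprung vertical pin is pulled up (m): 0 = fully down in a slot, 0.012 = tip level with the ring's top, stop at 0.024. The spring pushes down with 4 N at 0 and 7 N fully up. The tip is a round-ended 10 mm rod; released within about 2 mm of a slot's middle it drops in, elsewhere it rests on the ring and drops in when turned over a slot
- knob (a point): black mushroom knob on the pin: round head 36 mm across from 3 mm below this point to 7 above (bevelled top 11 above); 24 mm neck down to 15 below. Rides on a bracket at the tray's edge, 156 mm from the turning axis, on the stand's -x side at the start (opposite the funnel). With the pin down this point is 73 mm above the stand's origin, the 44 mm wide bracket's top is 33 below it, a 24 mm sleeve 21 below
- spout (a point): lower end of the fixed steel funnel's spout, 85 mm from the turning axis and 215 mm above the stand's origin; the funnel (66 mm wide, top 271 mm above the stand's origin) hangs on a thin post behind the tray
- cup_center (a point): centre (half-way up) of the transparent blender cup: open top, 140 mm tall, 72 mm wide at its grey base and 87 mm at its rim, about 0.3 kg; z axis up. Stands loose on the tray 85 mm from the turning axis, about 60 degrees to one side or the other of the funnel
- bottle_center (a point): centre of the green glass bottle with a metal twist cap, 168 mm tall, 62 mm wide; stands loose on the tray about 60 degrees from the funnel, on the side opposite to the cup; z axis up; this point is 84 mm above its underside
- reamer_center (a point): centre of the white plastic citrus reamer (86 mm wide dish with a ribbed cone, 50 mm tall), loose on the tray below the funnel at the start; z axis up; this point is 25 mm above its underside
- cup: the blender cup again; origin at the centre of its underside
- bottle: the bottle again; origin at the centre of its underside
- reamer: the reamer again; origin at the centre of its underside
- teaspoons: fan of four steel teaspoons on a common ring, lying on the slab left of the stand, 150 mm long, 10 mm high; origin at the ring; bystander
- mug: white mug, 85 mm tall, 76 mm wide, far left on the slab; origin at the centre of its underside; bystander
- salt_jar: small glass jar with a wooden lid, 75 mm tall, 52 mm wide, near right on the slab; origin at the centre of its underside; bystander
- lemon_dish: white dish 100 mm wide with a lemon on it, 64 mm tall in all, far right of the stand; origin at the centre of its underside; bystander
There are look-alikes about, which are no part of the job. Leave any blue look-alike of the reamer alone. What is shaped like the cup but red is not meant.

How it is judged (in metres and radians):
On the way, in this order (a step that is already met when the one before it is completed fails the run):
1. the pin is pulled up out of its slot (value of joint index_pin above 0.011 m), for 0.1 s.
2. the tray is turned away from its first slot ((value of joint tray above 0.5 rad or value of joint tray below -0.5 rad)), for 0.1 s.
At the end, for the whole second after the job is handed in: The cup stands on the tray with its middle within 25 mm of the spout's axis (seen from above); the tray is one slot (60 degrees, within 3) from its start and the pin is down in the slot to within 3 mm; cup, bottle and reamer stand upright (within 9 degrees) and at rest on the tray (horizontal distance between cup_center and spout below 0.025 m and z of cup_center in the frame of stand above 0.09 m and value of joint index_pin below 0.003 m and (value of joint tray between 0.997 and 1.097 rad or value of joint tray between -1.097 and -0.997 rad) and angle between each of cup_center, bottle_center, reamer_center's own z axis and vertical below 0.15 rad and z of bottle_center in the frame of stand above 0.1 m and z of reamer_center in the frame of stand above 0.045 m and linear speed of each of cup, bottle, reamer below 0.02 m/s); the robot touches nothing.
It fails at once if the robot touches the cup, the bottle or the reamer (contact force between any of the fingers, the arm and cup above 1 N or contact force between any of the fingers, the arm and bottle above 1 N or contact force between any of the fingers, the arm and reamer above 1 N).
It fails at once if a thing on the tray is tipped over (angle between any of cup_center, bottle_center, reamer_center's own z axis and vertical above 0.35 rad).
It fails at once if one of the things beside the stand is pushed away (more than 30 mm) (distance of any of teaspoons, mug, salt_jar, lemon_dish from where it was at the start of the episode above 0.03 m).
It also fails if it takes over 40 s, if anything falls off the work surface, if the arm or the gripper's body presses on something with over 40 N, if the wrist force passes 120 N, or if a joint passes its speed limit or range.

## Working session

There is one attempt and no reset: what is moved stays moved. The work goes in short steps, Python scripts to look and compute and a tool call to move; the robot and the scene stay as the last step left them, time stands still between calls to the robot, and variables do not carry over. Pictures are saved under pics/ and viewed, and the job is handed in when it is done.

Besides the shell and the picture viewer there is one more tool, called after "Call:" in YAML: its name, and indented under it one key for each argument. drive_tool: Moves the arm, as the interface text tells. Its arguments: {"type":"object","properties":{"targets":{"type":"array","items":{"type":"object","properties":{"delta_rot":{"type":"array","items":{"type":"number"}},"slide":{"type":"array","items":{"type":"number"}},"claw":{"type":"number"}}}}},"required":["targets"]}

```bash
ls; mkdir -p pics; python3 - <<'E'
from rig import *
import cv2, numpy as np
s=sense(); print(s)
for n in ["scene","top"]:
    p,d=camera(n); cv2.imwrite(f"pics/{n}0.png",p[:,:,::-1]); np.savez(f"{n}0.npz",p=p,d=d,**camera_model(n))
    print(n,camera_model(n))
E
```

```text
pics
{'time_s': 0.0, 'joints': array([-5.02126239e+01,  2.20920165e+01,  3.78659083e-01, -3.01967702e-02,
       -6.84115934e+01, -1.48159122e+01]), 'joint_velocities': array([-0.13329128, -0.00887261,  0.08103073,  0.03856081, -0.02550505,
        0.06035744]), 'joint_torque': array([-1.13210524e-03, -3.90657771e+01,  1.87399417e+01,  4.21999231e+00,
        1.08076181e-02, -2.02181845e-04]), 'ee_pos': array([ 0.26360741, -0.56600925,  0.22143561]), 'tool_rot': array([[-9.06600188e-01, -4.21989408e-01, -1.01897659e-03],
       [-4.21990629e-01,  9.06598010e-01,  1.98935521e-03],
       [ 8.43153203e-05,  2.23354838e-03, -9.99997502e-01]]), 'contact_force': array([ 0.17079709, -1.04928343, -0.15733239]), 'ft_torque': array([ 0.04190637, -0.00234614,  0.00581048]), 'grip_width': 0.08692226292351159}
scene {'mtx': array([[426.96288629,   0.        , 258.38251334],
       [  0.        , 426.96288629, 192.72615575],
       [  0.        ,   0.        ,   1.        ]]), 'world_from_camera': array([[ 1.71857811e-01, -8.54352757e-01,  4.90455156e-01,
         1.13591013e+00],
       [ 9.85121179e-01,  1.49587776e-01, -8.46153609e-02,
        -9.53623467e-02],
       [-1.07472929e-03,  4.97699572e-01,  8.67348823e-01,
         1.20224196e+00],
       [ 0.00000000e+00,  0.00000000e+00,  0.00000000e+00,
         1.00000000e+00]])}
top {'mtx': array([[423.41084863,   0.        , 253.64479081],
       [  0.        , 423.41084863, 186.26151988],
       [  0.        ,   0.        ,   1.        ]]), 'world_from_camera': array([[ 0.00899011,  0.98987555, -0.14165301,  0.352823  ],
       [-0.99991869,  0.00761785, -0.01022676, -0.01195659],
       [-0.00904413,  0.14173343,  0.98986355,  1.42961501],
       [ 0.        ,  0.        ,  0.        ,  1.        ]])}
```

View pics/scene0.png

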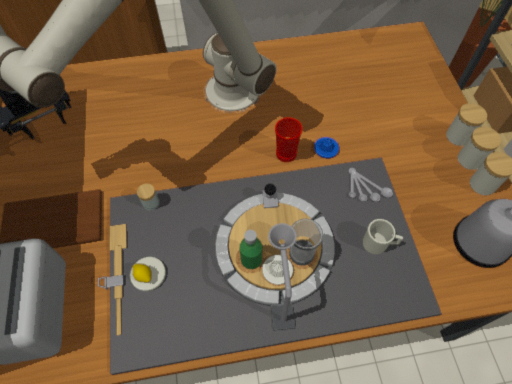

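View pics/top0.png

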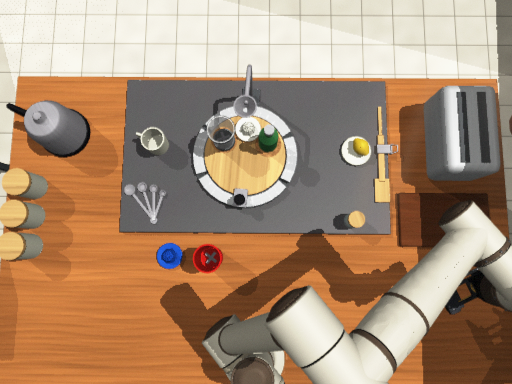

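The top view has the funnel at about (245,105), the cup left of it at (221,132), the bottle at (268,138) and the knob at (240,198). So the cup is on the +y side, and the tray turns clockwise (tray to -1.047).

```bash
cat > h.py <<'E'
import numpy as np, cv2
def ray(K,T,u,v):
    d=np.stack([(u-K[0,2])/K[0,0],-(v-K[1,2])/K[1,1],-np.ones_like(u,dtype=float)],-1)
    return d@T[:3,:3].T, T[:3,3]
def cloud(K,T,d):
    v,u=np.mgrid[:d.shape[0],:d.shape[1]].astype(float)
    r,o=ray(K,T,u,v); return o+r*d[...,None]
def plane(K,T,u,v,z):
    r,o=ray(K,T,np.array(float(u)),np.array(float(v))); return o+r*(z-o[2])/r[2]
def circ(x,y):
    A=np.c_[2*x,2*y,np.ones_like(x)]; c=np.linalg.lstsq(A,x*x+y*y,rcond=None)[0]
    return c[0],c[1],np.sqrt(c[2]+c[0]**2+c[1]**2)
E
python3 - <<'E'
from h import *
for n,roi in [("top",(190,300,90,215)),("scene",(205,345,175,305))]:
    f=np.load(f"{n}0.npz"); K,T,p,d=f["mtx"],f["world_from_camera"],f["p"],f["d"]
    P=cloud(K,T,d); hsv=cv2.cvtColor(p,cv2.COLOR_RGB2HSV)
    m=np.zeros(d.shape,bool); m[roi[2]:roi[3],roi[0]:roi[1]]=1; m&=d>0
    wood=m&(hsv[...,1]>80)&(hsv[...,0]<25)&(hsv[...,2]>90)&(abs(P[...,2]-.052)<.012)
    print(n,"wood z",np.median(P[wood][:,2]),wood.sum(), "x",P[wood][:,0].min(),P[wood][:,0].max(),"y",P[wood][:,1].min(),P[wood][:,1].max())
    ring=m&(hsv[...,1]<60)&(hsv[...,2]>110)&(abs(P[...,2]-.044)<.006)
    print("ring z",np.median(P[ring][:,2]),ring.sum())
    # outer contour via hull
    pts=P[ring][:,:2].astype(np.float32); h=cv2.convexHull(pts)[:,0]
    x,y=h[:,0],h[:,1]
    for _ in range(3):
        c=circ(x,y); r=np.hypot(x-c[0],y-c[1])-c[2]; k=abs(r)<.004; x,y=x[k],y[k]
    print("ring circ",c,len(x))
    dk=m&(hsv[...,2]<70)&(P[...,2]>.085)&(P[...,2]<.125)
    c2,lab,st,ce=cv2.connectedComponentsWithStats(dk.astype(np.uint8))
    for i in range(1,c2):
        if st[i,4]>15: 
            q=P[lab==i]; print("dark",ce[i],st[i],q.mean(0),q.min(0),q.max(0))
    big=cv2.resize(p[roi[2]:roi[3],roi[0]:roi[1]],None,fx=4,fy=4,interpolation=cv2.INTER_CUBIC)
    cv2.imwrite(f"pics/{n}crop.png",big[:,:,::-1])
E
```

```text
top wood z 0.05346145830745963 3418 x 0.5235745585368282 0.7916092939015614 y -0.09819773640933983 0.16795627119297662
ring z 0.04515775502222796 2130
ring circ (np.float32(0.65703994), np.float32(0.034106635), np.float32(0.17294909)) 50
dark [223.   137.04] [219 132  11   9  25] [0.70532417 0.10295579 0.09061987] [0.69493134 0.08339842 0.08619356] [0.72196579 0.11581595 0.09476524]
dark [266.59574468 146.93617021] [259 142  17   9  47] [ 0.66984843 -0.03858922  0.10515651] [ 0.66369651 -0.0658266   0.08548548] [ 0.68308709 -0.01414313  0.12357215]
dark [238.91397849 199.13978495] [234 194  11  11  93] [0.50111784 0.04774281 0.10468475] [0.48558426 0.03169631 0.09619759] [0.51820541 0.06349057 0.11140783]
scene wood z 0.05181032101983063 2951 x 0.5247566412001193 0.7932157438813694 y -0.09892270535320638 0.1638038373378089
ring z 0.043825741698190424 2793
ring circ (np.float32(0.658059), np.float32(0.035010654), np.float32(0.17342675)) 55
dark [269.8440367  188.81651376] [264 183  12  12 109] [0.50657556 0.04796318 0.10233638] [0.48787515 0.03159299 0.08921031] [0.52196411 0.06462423 0.10845876]
dark [255.40909091 260.8030303 ] [248 254  14  12  66] [ 0.72397142 -0.03286392  0.10495473] [ 0.71372392 -0.05328626  0.08504728] [ 0.72847929 -0.01560658  0.12410311]
```

View pics/topcrop.png

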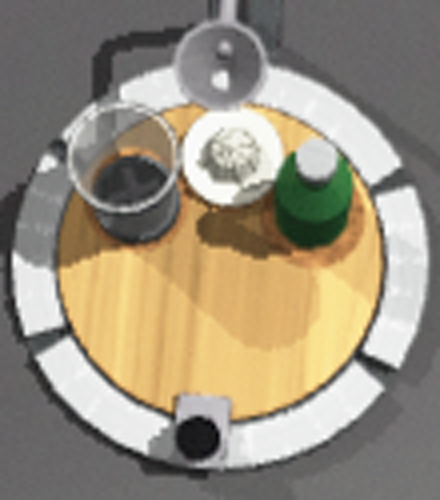

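View pics/scenecrop.png

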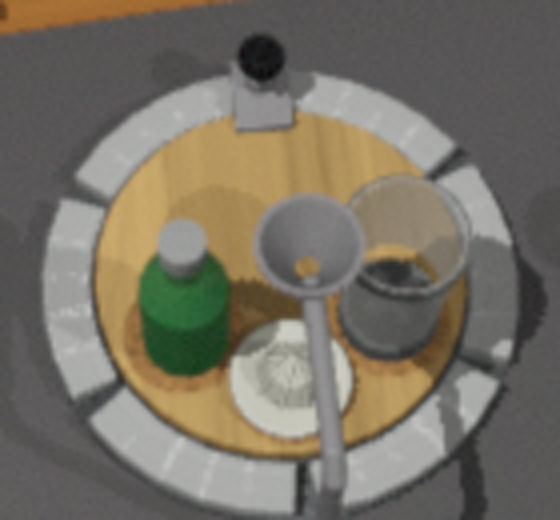

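Call:
drive_tool:
  targets:
    - {"slide": [-3.3, 3.15, 0], "delta_rot": [0, 0, 0], "claw": 1}
    - {"slide": [-3.3, 3.15, 0], "delta_rot": [0, 0, 0], "claw": 1}
    - {"slide": [-3.3, 3.15, 0], "delta_rot": [0, 0, 0], "claw": 1}
    - {"slide": [-3.3, 3.15, 0], "delta_rot": [0, 0, 0], "claw": 1}
    - {"slide": [-3.3, 3.15, 0], "delta_rot": [0, 0, 0], "claw": 1}
    - {"slide": [-3.3, 3.15, 0], "delta_rot": [0, 0, 0], "claw": 1}
    - {"slide": [-3.3, 3.15, 0], "delta_rot": [0, 0, 0], "claw": 1}
    - {"slide": [-3.3, 3.15, 0], "delta_rot": [0, 0, 0], "claw": 1}
    - {"slide": [-3.3, 3.15, 0], "delta_rot": [0, 0, 0], "claw": 1}
    - {"slide": [-3.3, 3.15, 0], "delta_rot": [0, 0, 0], "claw": 1}

```text
time_s: 1.1
ee_pos: [0.4324, -0.1298, 0.217]
tool_rot: [[-0.912, -0.411, -0.007], [-0.411, 0.912, 0.007], [0.004, 0.009, -1.0]]
contact_force: [1.5, 0.1, 0.3]
grip_width: 0.087
```

```bash
cat > go.py <<'E'
import sys; from rig import *; import numpy as np
np.set_printoptions(precision=4,suppress=True)
s=sense(); R=s["tool_rot"]; p=s["ee_pos"]
print("t",s["time_s"],"p",p,"yaw",np.degrees(np.arctan2(R[1,1],R[0,1])),"z",R[:,2],"F",s["contact_force"],"g",s["grip_width"],"j",s["joints"])
if len(sys.argv)>3:
    t=np.array(list(map(float,sys.argv[1:4]))); print("slide cm",R.T@(t-p)*100)
E
python3 go.py 0.5025 0.0475 0.2; python3 -c "
import rig;print([k for k in dir(rig) if not k.startswith('__')])
from h import *
f=np.load('top0.npz');K,T=f['mtx'],f['world_from_camera']
for u,v in [(48,345),(405,185),(375,362),(55,150)]:
    P=plane(K,T,u/4+190-.4,v/4+90-.4,.044);d=P[:2]-[.6575,.0345];print(P,np.hypot(*d),np.degrees(np.arctan2(d[1],d[0])))
"; grep -rn grasp_offset . | head
```

```text
t 1.1 p [ 0.4324 -0.1298  0.217 ] yaw 114.27596133643368 z [-0.0072  0.007  -0.9999] F [1.4956 0.0657 0.2804] g 0.08704746142370628 j [  3.7061   5.4397 -22.6083  -0.4814 -62.336  -69.2043]
slide cm [-13.6849  13.268    1.7727]
['Unreachable', 'camera', 'camera_model', 'grasp_offset', 'job_done', 'sense']
[0.58471167 0.17553884 0.044     ] 0.1587138830890591 117.29767694040302
[ 0.72320611 -0.12113624  0.044     ] 0.16893765251064918 -67.1116260793692
[ 0.57247307 -0.0958049   0.044     ] 0.15559224035365127 -123.1253675387937
[0.75163519 0.17403372 0.044     ] 0.1683184270090915 55.99477797754149
```

Call:
drive_tool:
  targets:
    - {"slide": [-3.3, 3.15, 0.3], "delta_rot": [0, 0, 0], "claw": 1}
    - {"slide": [-3.3, 3.15, 0.3], "delta_rot": [0, 0, 0], "claw": 1}
    - {"slide": [-3.3, 3.15, 0.3], "delta_rot": [0, 0, 0], "claw": 1}
    - {"slide": [-2.5, 2.5, 0.3], "delta_rot": [0, 0, -8.5], "claw": 1}
    - {"slide": [0, 0, 0], "delta_rot": [0, 0, -8.5], "claw": 1}
    - {"slide": [0, 0, 0], "delta_rot": [0, 0, -8.5], "claw": 1}
    - {"slide": [0, 0, 0], "delta_rot": [0, 0, -8.5], "claw": 1}
    - {"slide": [0, 0, 0], "delta_rot": [0, 0, -8.5], "claw": 1}
    - {"slide": [0, 0, 0], "delta_rot": [0, 0, -8.5], "claw": 1}
    - {"slide": [0, 0, 0], "delta_rot": [0, 0, -8.5], "claw": 1}
    - {"slide": [0, 0, 0], "delta_rot": [0, 0, -8.5], "claw": 1}
    - {"slide": [0, 0, 0], "delta_rot": [0, 0, -8.5], "claw": 1}

```text
time_s: 2.3
ee_pos: [0.4958, 0.0443, 0.2007]
tool_rot: [[0.207, -0.978, -0.015], [-0.978, -0.207, 0.006], [-0.009, 0.014, -1.0]]
contact_force: [0.7, -0.5, 1.0]
grip_width: 0.087
```

```bash
python3 go.py 0.5025 0.0475 0.2; python3 -c "import rig;print(rig.grasp_offset)"
```

```text
t 2.3 p [0.4958 0.0443 0.2007] yaw -168.05867038222476 z [-0.0152  0.0057 -0.9999] F [ 0.6681 -0.4675  0.9809] g 0.08697203592574765 j [ 23.4065  11.1327 -18.0963  -0.7351 -61.4413 -11.1134]
slide cm [-0.1771 -0.7227  0.061 ]
0.0187
```

Call:
drive_tool:
  targets:
    - {"slide": [0, 0, 0], "delta_rot": [0, 0, -8.5], "claw": 1}
    - {"slide": [0, 0, 0], "delta_rot": [0, 0, -8.5], "claw": 1}
    - {"slide": [0, 0, 0], "delta_rot": [0, 0, -8.5], "claw": 1}
    - {"slide": [0, 0, 0], "delta_rot": [0, 0, -8.5], "claw": 1}
    - {"slide": [0, 0, 0], "delta_rot": [0, 0, -8.5], "claw": 1}
    - {"slide": [0, 0, 0], "delta_rot": [0, 0, -8.5], "claw": 1}
    - {"slide": [0, 0, 0], "delta_rot": [0, 0, -8.5], "claw": 1}
    - {"slide": [0, 0, 0], "delta_rot": [0, 0, -8.5], "claw": 1}
    - {"slide": [0, 0, 0], "delta_rot": [0, 0, -4], "claw": 1}
    - {"slide": [0, 0, 0], "delta_rot": [0, 0, 0], "claw": 1}

```text
time_s: 3.3
ee_pos: [0.492, 0.0435, 0.1964]
tool_rot: [[0.996, -0.088, -0.025], [-0.088, -0.996, 0.004], [-0.025, -0.002, -1.0]]
contact_force: [-0.2, -0.1, -0.1]
grip_width: 0.087
```

```bash
cat >> go.py <<'E'
z=R[:,2]; print("level rot (tool, deg)",np.degrees(R.T@np.cross(z,[0,0,-1])))
E
python3 go.py 0.5025 0.0475 0.2; python3 - <<'E'
from rig import *
from h import *
m=camera_model("wrist"); p,d=camera("wrist"); cv2.imwrite("pics/w1.png",p[:,:,::-1]); np.savez("w1.npz",p=p,d=d,**m); print(m)
E
```

```text
t 3.3 p [0.492  0.0435 0.1964] yaw -95.07081636086323 z [-0.0251  0.004  -0.9997] F [-0.2284 -0.1134 -0.1203] g 0.08697218113261376 j [ 23.4131  11.292  -18.5183  -0.8917 -61.4211  61.9524]
slide cm [ 0.999  -0.492  -0.3891]
level rot (tool, deg) [-0.1025  1.453  -0.    ]
{'mtx': array([[342.65221944,   0.        , 252.4121433 ],
       [  0.        , 342.65221944, 187.49855593],
       [  0.        ,   0.        ,   1.        ]]), 'world_from_camera': array([[-0.0884943 ,  0.94272003,  0.32163288,  0.57751606],
       [-0.9960753 , -0.08321592, -0.03015138,  0.03530463],
       [-0.00165933, -0.32303879,  0.94638427,  0.35667786],
       [ 0.        ,  0.        ,  0.        ,  1.        ]])}
```

View pics/w1.png

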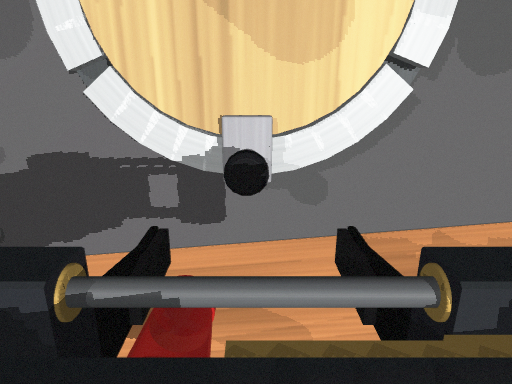

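The wrist picture shows the knob's head as a black disc at about (246,172). The two near slots are at about (93,75) and (405,68).

```bash
python3 - <<'E'
from h import *
f=np.load("w1.npz");K,T,p,d=f["mtx"],f["world_from_camera"],f["p"],f["d"]
g=p.max(2); m=((g<45)).astype(np.uint8); m[:145]=0;m[200:]=0;m[:,:215]=0;m[:,280:]=0
m=cv2.morphologyEx(m,cv2.MORPH_OPEN,np.ones((5,5)))
n,l,st,ce=cv2.connectedComponentsWithStats(m)
i=1+np.argmax(st[1:,4]); print(st[i],ce[i])
c=max(cv2.findContours((l==i).astype(np.uint8),0,2)[0],key=cv2.contourArea)
(u,v),r=cv2.minEnclosingCircle(c); print(u,v,r)
for z in (.095,.098,.100):
    P=plane(K,T,u,v,z); print(z,P, "diam", np.linalg.norm(plane(K,T,u+r,v,z)-plane(K,T,u-r,v,z)))
P=cloud(K,T,d); q=P[l==i]; print("depth",q.mean(0),q.min(0),q.max(0))
# ring circle
hsv=cv2.cvtColor(p,cv2.COLOR_RGB2HSV)
wood=(hsv[...,1]>60)&(hsv[...,0]<25)&(abs(P[...,2]-.052)<.008); wood[200:]=0
print("woodz",np.median(P[wood][:,2]))
e=cv2.convexHull(P[wood][:,:2].astype(np.float32))[:,0]
e=e[e[:,0]<.62]; print("tray circ",circ(e[:,0],e[:,1]),len(e))
ring=(hsv[...,1]<40)&(hsv[...,2]>120)&(abs(P[...,2]-.044)<.006); ring[185:]=0
e=cv2.convexHull(P[ring][:,:2].astype(np.float32))[:,0]; e=e[e[:,0]<.6]
print("ring circ",circ(e[:,0],e[:,1]),np.median(P[ring][:,2]),len(e))
for u,v in [(93,75),(405,68)]:
    Q=plane(K,T,u,v,.044); dd=Q[:2]-[.6578,.0345]; print(Q,np.hypot(*dd),np.degrees(np.arctan2(dd[1],dd[0])))
E
```

```text
[ 224  150   44   46 1593] [245.69742624 172.63904583]
245.8333282470703 172.5 22.882654190063477
0.095 [0.50159507 0.04773699 0.095     ] diam 0.03638906795671411
0.098 [0.50246546 0.04759446 0.098     ] diam 0.03597188630073703
0.1 [0.50304573 0.04749944 0.1       ] diam 0.03569376519675233
depth [0.50421825 0.04739314 0.10465369] [0.48421145 0.03073357 0.09097822] [0.57751606 0.06478638 0.35667786]
woodz 0.05229516087240235
tray circ (np.float32(0.6559471), np.float32(0.034039974), np.float32(0.13380446)) 41
ring circ (np.float32(0.6576087), np.float32(0.033720322), np.float32(0.17393091)) 0.04430849667578424 32
[0.58615258 0.17392319 0.044     ] 0.15675515528241854 117.19792920886493
[ 0.56799486 -0.0952317   0.044     ] 0.15778237265353487 -124.69243252235371
```

Call:
drive_tool:
  targets:
    - {"slide": [1.0, -0.5, 0.0], "delta_rot": [0, 1.5, 0], "claw": 1}
    - {"slide": [0, 0, 2.5], "delta_rot": [0, 0.2, 0], "claw": 1}
    - {"slide": [0, 0, 2.5], "delta_rot": [0, 0.2, 0], "claw": 1}

```text
time_s: 3.65
ee_pos: [0.5074, 0.0492, 0.1484]
tool_rot: [[0.995, -0.093, 0.021], [-0.093, -0.996, 0.004], [0.021, -0.006, -1.0]]
contact_force: [0.0, 0.6, 0.0]
grip_width: 0.0874
```

```bash
python3 go.py 0.5027 0.0475 0.08
```

```text
t 3.65 p [0.5074 0.0492 0.1484] yaw -95.33280758764113 z [ 0.0215  0.0038 -0.9998] F [0.0106 0.5764 0.0449] g 0.08735847384577011 j [ 23.9983  14.3112 -22.7173   0.3824 -51.7582  60.4319]
slide cm [-0.5918  0.252   6.8296]
level rot (tool, deg) [-0.3329 -1.2053  0.    ]
```

Call:
drive_tool:
  targets:
    - {"slide": [-0.4, 0.2, 2.0], "delta_rot": [-0.3, -1.0, 0], "claw": 1}
    - {"slide": [0, 0, 1.0], "delta_rot": [0, 0, 0], "claw": 1}
    - {"slide": [0, 0, 0], "delta_rot": [0, 0, 0], "claw": 1}

```text
time_s: 3.95
ee_pos: [0.5031, 0.0478, 0.1144]
tool_rot: [[0.995, -0.095, 0.001], [-0.095, -0.995, -0.002], [0.001, 0.002, -1.0]]
contact_force: [0.0, 0.1, 0.2]
grip_width: 0.0868
```

```bash
python3 go.py 0.5027 0.0475 0.08
```

```text
t 3.95 p [0.5031 0.0478 0.1144] yaw -95.47584907088664 z [ 0.0009 -0.0018 -1.    ] F [0.0463 0.1158 0.235 ] g 0.08680023864869135 j [ 23.9357  16.873  -24.834    0.1531 -48.2863  60.4867]
slide cm [-0.0361  0.0268  3.4407]
level rot (tool, deg) [ 0.0962 -0.0621 -0.    ]
```

Call:
drive_tool:
  targets:
    - {"slide": [0, 0, 1.5], "delta_rot": [0, 0, 0], "claw": 1}
    - {"slide": [0, 0, 1.2], "delta_rot": [0, 0, 0], "claw": 1}
    - {"slide": [0, 0, 0.6], "delta_rot": [0, 0, 0], "claw": 1}
    - {"slide": [0, 0, 0.0], "delta_rot": [0, 0, 0], "claw": 1}

```text
time_s: 4.35
ee_pos: [0.5072, 0.0492, 0.0839]
tool_rot: [[0.995, -0.095, 0.01], [-0.095, -0.995, 0.0], [0.01, -0.001, -1.0]]
contact_force: [0.3, 0.2, -0.0]
grip_width: 0.0871
```

```bash
python3 go.py 0.5027 0.0475 0.079
```

```text
t 4.35 p [0.5072 0.0492 0.0839] yaw -95.46873403347082 z [ 0.0104  0.0001 -0.9999] F [ 0.3111  0.238  -0.023 ] g 0.0870940251629533 j [ 23.9677  19.369  -26.7254   0.3462 -43.3584  60.3127]
slide cm [-0.4388  0.2149  0.4804]
level rot (tool, deg) [-0.0622 -0.5938  0.    ]
```

Call:
drive_tool:
  targets:
    - {"slide": [-0.4, 0.2, 0.45], "delta_rot": [0, -0.6, 0], "claw": 1}
    - {"slide": [0, 0, 0], "delta_rot": [0, 0, 0], "claw": 1}

```text
time_s: 4.55
ee_pos: [0.5039, 0.0479, 0.0804]
tool_rot: [[0.995, -0.095, 0.002], [-0.095, -0.995, 0.002], [0.002, -0.002, -1.0]]
contact_force: [-0.4, -0.4, 0.7]
grip_width: 0.0871
```

```bash
python3 go.py 0.5027 0.0475 0.079; python3 - <<'E'
from rig import *
from h import *
m=camera_model("wrist"); p,d=camera("wrist"); cv2.imwrite("pics/w2.png",p[:,:,::-1]); np.savez("w2.npz",p=p,d=d,**m)
E
```

```text
t 4.55 p [0.5039 0.0479 0.0804] yaw -95.45959204160602 z [ 0.002  0.002 -1.   ] F [-0.3609 -0.443   0.6636] g 0.08714462593712467 j [ 23.7984  19.5677 -26.9007  -0.0862 -43.3777  60.8044]
slide cm [-0.1131  0.0527  0.1443]
level rot (tool, deg) [-0.1269 -0.1054 -0.    ]
```

View pics/w2.png

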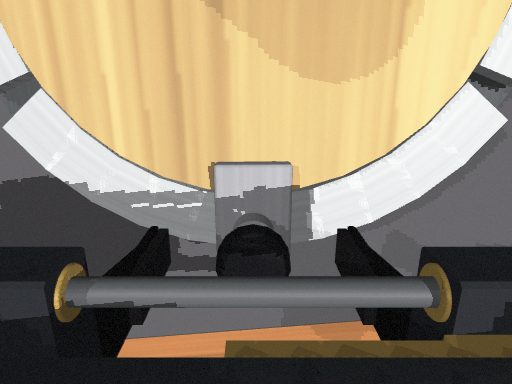

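The knob is centred between the fingers (columns 217–291, with the fingers at about 168 and 337). I'll close on it now.

Call:
drive_tool:
  targets:
    - {"slide": [-0.1, 0, 0.1], "delta_rot": [0, 0, 0], "claw": 0}
    - {"slide": [0, 0, 0], "delta_rot": [0, 0, 0], "claw": 0}
    - {"slide": [0, 0, 0], "delta_rot": [0, 0, 0], "claw": 0}
    - {"slide": [0, 0, 0], "delta_rot": [0, 0, 0], "claw": 0}
    - {"slide": [0, 0, 0], "delta_rot": [0, 0, 0], "claw": 0}
    - {"slide": [0, 0, 0], "delta_rot": [0, 0, 0], "claw": 0}

```text
time_s: 5.2
ee_pos: [0.5043, 0.0484, 0.0812]
tool_rot: [[0.995, -0.095, 0.006], [-0.095, -0.995, 0.003], [0.006, -0.004, -1.0]]
contact_force: [0.0, -0.3, 0.9]
grip_width: 0.047
```

```bash
python3 go.py 0.5027 0.0475 0.079
```

```text
t 5.2 p [0.5043 0.0484 0.0812] yaw -95.43416863360962 z [ 0.0064  0.0031 -1.    ] F [ 0.0233 -0.2999  0.8776] g 0.04701835123126823 j [ 23.8606  19.4396 -26.9952  -0.0226 -43.1599  60.721 ]
slide cm [-0.1554  0.1092  0.2153]
level rot (tool, deg) [-0.2118 -0.3459 -0.    ]
```

Call:
drive_tool:
  targets:
    - {"slide": [-0.1, 0.05, 0.1], "delta_rot": [0, 0, 0], "claw": 0}
    - {"slide": [0, 0, 0], "delta_rot": [0, 0, 0], "claw": 0}
    - {"slide": [0, 0, 0], "delta_rot": [0, 0, 0], "claw": 0}
    - {"slide": [0, 0, 0], "delta_rot": [0, 0, 0], "claw": 0}

```text
time_s: 5.6
ee_pos: [0.5031, 0.048, 0.08]
tool_rot: [[0.995, -0.095, 0.006], [-0.095, -0.996, 0.003], [0.006, -0.004, -1.0]]
contact_force: [-0.2, -0.1, 0.0]
grip_width: 0.0341
```

```bash
python3 go.py 0.5027 0.0475 0.079
```

```text
t 5.6 p [0.5031 0.048  0.08  ] yaw -95.42859311344071 z [ 0.0061  0.003  -1.    ] F [-0.1893 -0.0758  0.0084] g 0.03413591344521546 j [ 23.8697  19.4391 -27.2259  -0.0207 -42.9456  60.7162]
slide cm [-0.0388  0.0516  0.1002]
level rot (tool, deg) [-0.2029 -0.3327  0.    ]
```

Call:
drive_tool:
  targets:
    - {"slide": [0, 0, 0], "delta_rot": [0, 0, 0], "claw": 0}
    - {"slide": [0, 0, 0], "delta_rot": [0, 0, 0], "claw": 0}

```text
time_s: 5.8
ee_pos: [0.5031, 0.048, 0.08]
tool_rot: [[0.995, -0.095, 0.006], [-0.095, -0.995, 0.003], [0.006, -0.004, -1.0]]
contact_force: [0.2, -0.1, -0.0]
grip_width: 0.0345
```

```bash
python3 go.py 0.5027 0.0475 0.079
```

```text
t 5.8 p [0.5031 0.048  0.08  ] yaw -95.43458959476948 z [ 0.0061  0.003  -1.    ] F [ 0.1922 -0.0898 -0.0471] g 0.034477451114332716 j [ 23.8686  19.4371 -27.2271  -0.023  -42.9465  60.713 ]
slide cm [-0.0368  0.0504  0.1008]
level rot (tool, deg) [-0.2042 -0.3318 -0.    ]
```

Gripped: the opening has settled at 34.5 mm. Next I'll lift about 18 mm.

Call:
drive_tool:
  targets:
    - {"slide": [0, 0, -0.5], "delta_rot": [0, 0, 0], "claw": 0}
    - {"slide": [0, 0, -0.5], "delta_rot": [0, 0, 0], "claw": 0}
    - {"slide": [0, 0, -0.5], "delta_rot": [0, 0, 0], "claw": 0}
    - {"slide": [0, 0, -0.2], "delta_rot": [0, 0, 0], "claw": 0}
    - {"slide": [0, 0, 0], "delta_rot": [0, 0, 0], "claw": 0}

```text
time_s: 6.3
ee_pos: [0.503, 0.048, 0.0963]
tool_rot: [[0.995, -0.096, 0.006], [-0.096, -0.995, 0.004], [0.005, -0.004, -1.0]]
contact_force: [2.3, -0.9, -6.9]
grip_width: 0.0344
```

```bash
python3 go.py 0.5027 0.0475 0.098
```

```text
t 6.3 p [0.503  0.048  0.0963] yaw -95.48321033157133 z [ 0.0056  0.0036 -1.    ] F [ 2.3487 -0.8865 -6.8627] g 0.03441796180564697 j [ 23.8522  18.1202 -26.1758  -0.0803 -45.3301  60.7202]
slide cm [-0.0225  0.0519 -0.1705]
level rot (tool, deg) [-0.233  -0.2981 -0.    ]
```

Call:
drive_tool:
  targets:
    - {"slide": [0, 0, -0.2], "delta_rot": [0, 0, 0], "claw": 0}
    - {"slide": [0, -0.2, 0], "delta_rot": [0, 0, 0.8], "claw": 0}
    - {"slide": [0, -0.4, 0], "delta_rot": [0, 0, 1.5], "claw": 0}
    - {"slide": [0.01, -0.6, 0], "delta_rot": [0, 0, 2.2], "claw": 0}
    - {"slide": [0.02, -0.6, 0], "delta_rot": [0, 0, 2.2], "claw": 0}
    - {"slide": [0.02, -0.6, 0], "delta_rot": [0, 0, 2.2], "claw": 0}

```text
time_s: 6.9
ee_pos: [0.507, 0.0717, 0.0977]
tool_rot: [[0.967, -0.255, 0.004], [-0.255, -0.967, 0.002], [0.004, -0.003, -1.0]]
contact_force: [2.0, -1.0, -6.7]
grip_width: 0.0344
```

```bash
cat > arc.py <<'E'
import sys; from rig import *; import numpy as np
np.set_printoptions(precision=4,suppress=True)
C=np.array([.6575,.0342]); s=sense(); R=s["tool_rot"]; p=s["ee_pos"]
d=p[:2]-C; a=np.degrees(np.arctan2(d[1],d[0])); ty=np.degrees(np.arctan2(R[1,1],R[0,1]))
print("t",s["time_s"],"r",np.hypot(*d),"ang",a,"turn",a-175.0,"yawturn",ty+95.43,"p",p,"F",s["contact_force"],"g",s["grip_width"])
z=R[:,2]; print("level rot (tool, deg)",np.degrees(R.T@np.cross(z,[0,0,-1])),"j",s["joints"])
th=np.radians(float(sys.argv[1])) if len(sys.argv)>1 else np.radians(115.); t=np.r_[C+.1555*np.array([np.cos(th),np.sin(th)]),.098]
print("slide to final cm",R.T@(t-p)*100)
E
python3 arc.py
```

```text
t 6.9 r 0.1551195985011401 ang 166.02735158546682 turn -8.972648414533182 yawturn -9.34199185585068 p [0.507  0.0717 0.0977] F [ 1.9701 -0.9593 -6.7455] g 0.03441141061036252
level rot (tool, deg) [-0.1866 -0.2112 -0.    ] j [ 26.2295  18.6199 -25.1543  -0.0031 -45.944   49.0003]
slide to final cm [  5.5625 -12.1681   0.026 ]
```

Call:
drive_tool:
  targets:
    - {"slide": [0.02, -0.7, 0], "delta_rot": [0, 0, 2.5], "claw": 0}
    - {"slide": [0.02, -0.8, 0], "delta_rot": [0, 0, 2.9], "claw": 0}
    - {"slide": [0.02, -0.8, 0], "delta_rot": [0, 0, 2.9], "claw": 0}
    - {"slide": [0.02, -0.8, 0], "delta_rot": [0, 0, 2.9], "claw": 0}
    - {"slide": [0.02, -0.8, 0], "delta_rot": [0, 0, 2.9], "claw": 0}
    - {"slide": [0.02, -0.8, 0], "delta_rot": [0, 0, 2.9], "claw": 0}

```text
time_s: 7.5
ee_pos: [0.5252, 0.1153, 0.0963]
tool_rot: [[0.845, -0.535, 0.001], [-0.535, -0.845, -0.002], [0.002, 0.001, -1.0]]
contact_force: [2.8, -1.6, -6.9]
grip_width: 0.0345
```

```bash
python3 arc.py
```

```text
t 7.5 r 0.15519929632412202 ang 148.50023362616437 turn -26.499766373835627 yawturn -26.935905144760312 p [0.5252 0.1153 0.0963] F [ 2.8445 -1.6186 -6.8544] g 0.03446156362347188
level rot (tool, deg) [ 0.0497 -0.1107 -0.    ] j [ 29.7438  20.9954 -21.6165   0.1645 -47.3803  27.779 ]
slide to final cm [ 2.4233 -8.6201 -0.1727]
```

Call:
drive_tool:
  targets:
    - {"slide": [0.02, -0.8, -0.05], "delta_rot": [0, 0, 2.9], "claw": 0}
    - {"slide": [0.02, -0.8, -0.05], "delta_rot": [0, 0, 2.9], "claw": 0}
    - {"slide": [0.02, -0.8, -0.05], "delta_rot": [0, 0, 2.9], "claw": 0}
    - {"slide": [0.02, -0.8, -0.05], "delta_rot": [0, 0, 2.9], "claw": 0}
    - {"slide": [0.02, -0.8, -0.03], "delta_rot": [0, 0, 2.9], "claw": 0}
    - {"slide": [0.02, -0.8, -0.03], "delta_rot": [0, 0, 2.9], "claw": 0}
    - {"slide": [0.02, -0.8, -0.03], "delta_rot": [0, 0, 2.9], "claw": 0}
    - {"slide": [0.02, -0.8, -0.03], "delta_rot": [0, 0, 2.9], "claw": 0}
    - {"slide": [0.02, -0.7, -0.03], "delta_rot": [0, 0, 2.6], "claw": 0}

```text
time_s: 8.4
ee_pos: [0.5746, 0.1654, 0.0954]
tool_rot: [[0.516, -0.856, -0.006], [-0.856, -0.516, -0.008], [0.004, 0.009, -1.0]]
contact_force: [1.2, -1.2, -6.7]
grip_width: 0.0345
```

```bash
python3 arc.py
```

```text
t 8.4 r 0.15519851748722166 ang 122.2752255712227 turn -52.724774428777295 yawturn -53.48376749614917 p [0.5746 0.1654 0.0954] F [ 1.1848 -1.189  -6.7142] g 0.03454192334679325
level rot (tool, deg) [ 0.5232 -0.2166  0.    ] j [ 31.672   26.3316 -12.6974   0.2699 -51.4967  -0.7538]
slide to final cm [ 0.0552 -1.9683 -0.2766]
```

Call:
drive_tool:
  targets:
    - {"slide": [0.02, -0.7, -0.1], "delta_rot": [0.3, 0, 2.3], "claw": 0}
    - {"slide": [0.02, -0.5, -0.05], "delta_rot": [0, 0, 1.8], "claw": 0}
    - {"slide": [0.01, -0.4, -0.05], "delta_rot": [0, 0, 1.5], "claw": 0}
    - {"slide": [0, -0.1, 0], "delta_rot": [0, 0, 0.5], "claw": 0}
    - {"slide": [0, 0, 0], "delta_rot": [0, 0, 0], "claw": 0}

```text
time_s: 8.9
ee_pos: [0.5896, 0.1737, 0.0945]
tool_rot: [[0.42, -0.907, -0.005], [-0.907, -0.42, -0.008], [0.005, 0.008, -1.0]]
contact_force: [2.2, 0.7, -5.8]
grip_width: 0.0344
```

```bash
python3 arc.py;  python3 - <<'E'
from rig import *
from h import *
for n in ("wrist","top"):
    m=camera_model(n); p,d=camera(n); cv2.imwrite(f"pics/{n}3.png",p[:,:,::-1]); np.savez(f"{n}3.npz",p=p,d=d,**m)
E
```

```text
t 8.9 r 0.1551809296065425 ang 115.96495748005185 turn -59.03504251994815 yawturn -59.727537900273575 p [0.5896 0.1737 0.0945] F [ 2.1944  0.701  -5.7711] g 0.03441260997105109
level rot (tool, deg) [ 0.4425 -0.2919  0.    ] j [ 31.6105  27.7635 -10.318    0.3001 -52.3927  -6.951 ]
slide to final cm [-0.033  -0.2585 -0.3503]
```

View pics/wrist3.png

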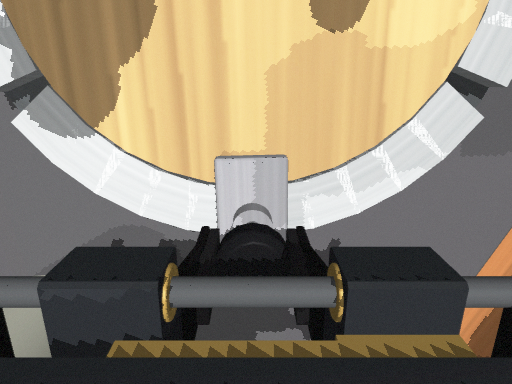

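View pics/top3.png

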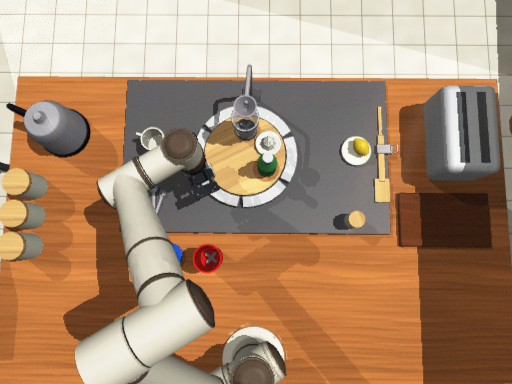

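The cup is now under the funnel, and bottle and reamer have ridden along. Two cues agree that about 1° (2.5 mm) is left: the computed turn, and the wrist picture, where the slots at columns 25 and 472 put the midpoint near 248 against the knob at 252.

Call:
drive_tool:
  targets:
    - {"slide": [-0.02, -0.25, -0.05], "delta_rot": [0.2, 0, 0.4], "claw": 0}
    - {"slide": [0, 0, 0], "delta_rot": [0, 0, 0], "claw": 0}

```text
time_s: 9.2
ee_pos: [0.5913, 0.1746, 0.0952]
tool_rot: [[0.413, -0.911, -0.002], [-0.911, -0.413, -0.007], [0.005, 0.005, -1.0]]
contact_force: [2.2, -0.4, -6.7]
grip_width: 0.0344
```

```bash
python3 arc.py
```

```text
t 9.2 r 0.15519882312708966 ang 115.24042517412776 turn -59.759574825872235 yawturn -60.18090529994274 p [0.5913 0.1746 0.0952] F [ 2.247  -0.3992 -6.7185] g 0.03438470495624092
level rot (tool, deg) [ 0.2608 -0.292  -0.    ] j [ 31.6023  27.8034 -10.1382   0.3245 -52.3542  -7.4114]
slide to final cm [-0.0295 -0.0635 -0.2809]
```

Call:
drive_tool:
  targets:
    - {"slide": [0, -0.06, 0.3], "delta_rot": [0, 0, 0], "claw": 0}
    - {"slide": [0, 0, 0.4], "delta_rot": [0, 0, 0], "claw": 0}
    - {"slide": [0, 0, 0.2], "delta_rot": [0, 0, 0], "claw": 0}
    - {"slide": [0, 0, 0], "delta_rot": [0, 0, 0], "claw": 0}

```text
time_s: 9.6
ee_pos: [0.5916, 0.1747, 0.0858]
tool_rot: [[0.412, -0.911, -0.002], [-0.911, -0.412, -0.006], [0.005, 0.005, -1.0]]
contact_force: [1.4, -0.2, -5.7]
grip_width: 0.0345
```

```bash
python3 arc.py
```

```text
t 9.6 r 0.15520675546444673 ang 115.14394019587644 turn -59.85605980412356 yawturn -60.2242331184992 p [0.5916 0.1747 0.0858] F [ 1.3755 -0.2448 -5.7393] g 0.03445639709749981
level rot (tool, deg) [ 0.2712 -0.2748  0.    ] j [ 31.5907  28.4342 -10.6264   0.3057 -51.2435  -7.4363]
slide to final cm [-0.0239 -0.0329 -1.2238]
```

The pin is 6 mm up with the spring force still on it, so it is already inside the slot. I'll lower the rest and release.

Call:
drive_tool:
  targets:
    - {"slide": [0, 0, 0.3], "delta_rot": [0, 0, 0], "claw": 0}
    - {"slide": [0, 0, 0.2], "delta_rot": [0, 0, 0], "claw": 0}
    - {"slide": [0, 0, 0], "delta_rot": [0, 0, 0], "claw": 0}

```text
time_s: 9.9
ee_pos: [0.5917, 0.1747, 0.0808]
tool_rot: [[0.412, -0.911, -0.002], [-0.911, -0.412, -0.006], [0.005, 0.004, -1.0]]
contact_force: [1.6, -0.6, -5.6]
grip_width: 0.0344
```

```bash
python3 arc.py
```

```text
t 9.9 r 0.15518640216010718 ang 115.08875816899808 turn -59.91124183100192 yawturn -60.226499587156695 p [0.5917 0.1747 0.0808] F [ 1.5876 -0.6323 -5.6295] g 0.03435448236174771
level rot (tool, deg) [ 0.2503 -0.2789  0.    ] j [ 31.5906  28.7644 -10.906    0.3171 -50.6136  -7.4483]
slide to final cm [-0.0233 -0.0161 -1.7247]
```

Open (no lateral motion) while holding height.

Call:
drive_tool:
  targets:
    - {"slide": [0, 0, 0.05], "delta_rot": [0, 0, 0], "claw": 0.3}
    - {"slide": [0, 0, 0], "delta_rot": [0, 0, 0], "claw": 0.5}
    - {"slide": [0, 0, 0], "delta_rot": [0, 0, 0], "claw": 0.8}
    - {"slide": [0, 0, 0], "delta_rot": [0, 0, 0], "claw": 1}
    - {"slide": [0, 0, 0], "delta_rot": [0, 0, 0], "claw": 1}
    - {"slide": [0, 0, 0], "delta_rot": [0, 0, 0], "claw": 1}
    - {"slide": [0, 0, 0], "delta_rot": [0, 0, 0], "claw": 1}
    - {"slide": [0, 0, 0], "delta_rot": [0, 0, 0], "claw": 1}

```text
time_s: 10.7
ee_pos: [0.5921, 0.1753, 0.0841]
tool_rot: [[0.411, -0.912, 0.0], [-0.912, -0.411, -0.005], [0.005, 0.002, -1.0]]
contact_force: [-1.2, -1.1, 0.0]
grip_width: 0.0819
```

```bash
python3 arc.py
```

```text
t 10.7 r 0.1554692132128586 ang 114.86056105708768 turn -60.13943894291232 yawturn -60.288101505654566 p [0.5921 0.1753 0.0841] F [-1.1708 -1.0652  0.0495] g 0.08187234893423397
level rot (tool, deg) [ 0.1138 -0.2851  0.    ] j [ 31.6226  28.5342 -10.7548   0.3458 -50.8608  -7.5591]
slide to final cm [ 0.0043  0.0406 -1.3925]
```

Call:
drive_tool:
  targets:
    - {"slide": [0, 0, -1.5], "delta_rot": [0, 0, 0], "claw": 1}
    - {"slide": [0, 0, -2], "delta_rot": [0, 0, 0], "claw": 1}
    - {"slide": [0, 0, -2.5], "delta_rot": [0, 0, 0], "claw": 1}
    - {"slide": [0, 0, -3], "delta_rot": [0, 0, 0], "claw": 1}
    - {"slide": [-1, 0, -3], "delta_rot": [0, 0, 0], "claw": 1}
    - {"slide": [-2, 0, -2], "delta_rot": [0, 0, 0], "claw": 1}
    - {"slide": [-2, 0, 0], "delta_rot": [0, 0, 0], "claw": 1}
    - {"slide": [0, 0, 0], "delta_rot": [0, 0, 0], "claw": 1}

```text
time_s: 11.5
ee_pos: [0.5705, 0.2218, 0.2284]
tool_rot: [[0.409, -0.913, -0.003], [-0.913, -0.409, -0.007], [0.005, 0.006, -1.0]]
contact_force: [-0.4, 0.5, -1.0]
grip_width: 0.0871
```

```bash
python3 arc.py;  python3 - <<'E'
from rig import *
from h import *
C=np.array([.6575,.0342])
for n in ("wrist","top","scene"):
    m=camera_model(n); p,d=camera(n); cv2.imwrite(f"pics/{n}4.png",p[:,:,::-1]); np.savez(f"{n}4.npz",p=p,d=d,**m)
f=np.load("wrist4.npz");K,T,p,d=f["mtx"],f["world_from_camera"],f["p"],f["d"]
P=cloud(K,T,d); dk=((p.max(2)<45)&(P[...,2]>.08)&(P[...,2]<.14)).astype(np.uint8); dk[235:]=0
dk=cv2.morphologyEx(dk,cv2.MORPH_OPEN,np.ones((5,5)))
n,l,st,ce=cv2.connectedComponentsWithStats(dk)
for i in range(1,n):
    c=max(cv2.findContours((l==i).astype(np.uint8),0,2)[0],key=cv2.contourArea)
    (u,v),r=cv2.minEnclosingCircle(c); Q=plane(K,T,u,v,.098); e=Q[:2]-C
    print(st[i],(u,v,r),Q,np.hypot(*e),np.degrees(np.arctan2(e[1],e[0])),"z pct",np.percentile(P[l==i][:,2],[50,80,95]))
    w=np.load("w1.npz"); 
P1=cloud(w["mtx"],w["world_from_camera"],w["d"]); print("before z",np.percentile(P1[160:185,235:257,2],[50,80,95]))
E
```

```text
t 11.5 r 0.2068139279985222 ang 114.88044145990543 turn -60.11955854009457 yawturn -60.444277133051486 p [0.5705 0.2218 0.2284] F [-0.4033  0.5058 -1.0412] g 0.08714862241062529
level rot (tool, deg) [ 0.3342 -0.2606 -0.    ] j [ 36.4758  20.7343  -0.7654   0.1963 -68.8826 -12.4206]
slide to final cm [ 5.072  -0.1112 13.0608]
[247  99   5   5  25] (249.0, 101.0, 2.8285269737243652) [0.59880559 0.16157922 0.098     ] 0.14025155886104385 114.73953315310303 z pct [0.10253091 0.1031756  0.10419002]
[254 100   6   5  30] (256.5, 102.0, 3.201662063598633) [0.5927853  0.15977059 0.098     ] 0.14126558834760916 117.2649976487684 z pct [0.1026924  0.10375871 0.10429211]
[ 231  103   41   38 1111] (251.5, 120.0, 21.10104751586914) [0.59055813 0.17494776 0.098     ] 0.15585616637935096 115.43650240189189 z pct [0.10392444 0.10465613 0.10533078]
before z [0.10434104 0.10491853 0.10555498]
```

View pics/wrist4.png

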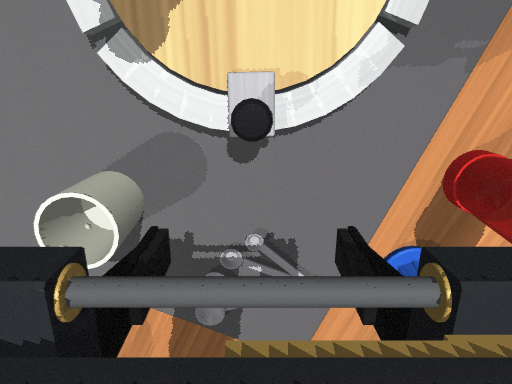

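View pics/scene4.png

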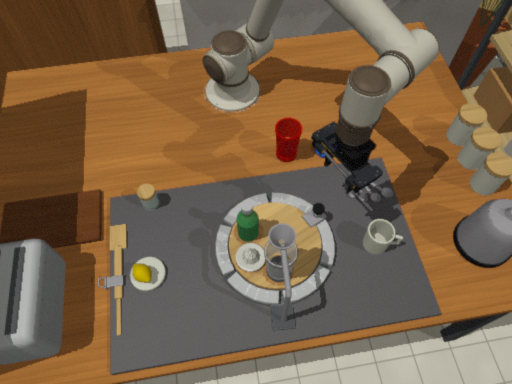

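View pics/top4.png

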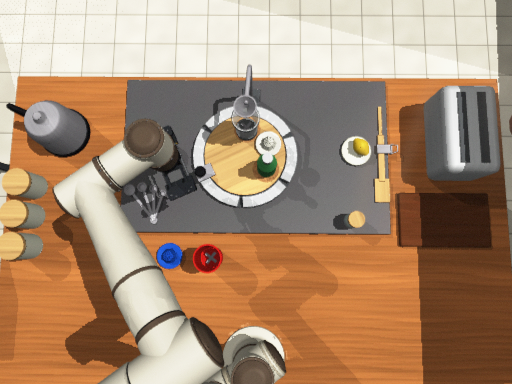

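The pin's head is as low as before (z 0.1039 against 0.1043), and the knob is at 115.4° against 115.0° expected. Last, a check on the cup's position.

```bash
python3 - <<'E'
from h import *
o=[]
for n,(a,b,c,e) in (("top",(205,305,80,180)),("scene",(225,335,195,305))):
    f=np.load(f"{n}4.npz"); p=f["p"]; q=cv2.resize(p[c:e,a:b],(400,400),interpolation=cv2.INTER_CUBIC)
    K,T=f["mtx"],f["world_from_camera"]
    S=400/(b-a)
    def pr(x,y,z):
        w=np.linalg.inv(T)@[x,y,z,1]; u=K[0,0]*w[0]/-w[2]+K[0,2]; v=K[1,1]*-w[1]/-w[2]+K[1,2]; return (int((u-a+.5)*S),int((v-c+.5)*S))
    X,Y=.6575+.085*np.cos(np.radians(-4.9)),.0342+.085*np.sin(np.radians(-4.9))
    for r,z,col in ((.036,.052,(255,0,0)),(.0435,.192,(0,255,0))):
        cv2.polylines(q,[np.array([pr(X+r*np.cos(t),Y+r*np.sin(t),z) for t in np.linspace(0,6.283,60)])],True,col,1)
    o.append(q)
cv2.imwrite("pics/chk.png",np.hstack(o)[:,:,::-1])
E
```

```text
(no output)
```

View pics/chk.png

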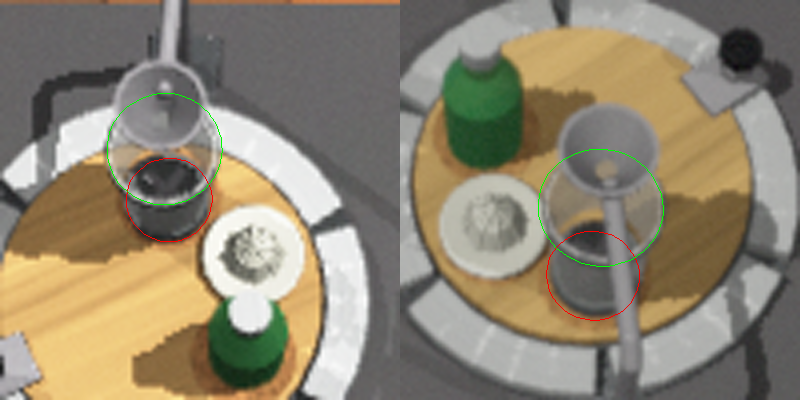

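The circles expected around the spout axis match the cup's base and rim in both views to within about 5 mm. Bottle and reamer stand upright, and the arm is clear of everything. Handing in.

```bash
python3 -c "
from rig import *
s=sense();print(s['time_s'],s['joint_velocities'],s['contact_force']);print(job_done())"
```

```text
11.65 [-0.57326609  0.47332505 -0.61816871 -0.12429158 -0.13764362 -0.10388157] [-0.28221498 -0.10658595 -0.41145395]
the job is handed in; nothing more can be done
None
```

The blender cup is under the funnel's spout with the pin home in the next slot, and the job was handed in at 11.65 s of the 40 s. `job_done()` gives no verdict, so the result rests on my own checks.

I gripped the black knob and pulled the pin up about 16–18 mm. I then turned the tray one slot clockwise, because the cup stood to the left of the funnel, lowered the pin into the slot, let go and backed the arm away.

Last checks, from the cameras:
- **Pin:** the knob's head is at the same height as at the start (0.1039 m against 0.1043 m), so the pin is down to within about 0.5 mm.
- **Tray:** the knob is at 115.4° against 115.0° expected, a turn of about 59.6°.
- **Cup:** judged by eye from circles drawn where it should be, it is within about 5 mm of the spout's axis.
- **Everything else:** bottle and reamer stand upright on the tray. The things beside the stand look unmoved, though the gripper partly hid the teaspoons in the last pictures. The arm is clear of everything.

No check failed. The only disagreements were small: early slot readings picked by eye were 2° or so off the slot direction found from the knob, and I used the knob's.

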